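# Find the stamped slide cassette and push it to the dispatch rail

## Task

Two slide cassettes stand upright on the left of the table, and one of them has a ring stamp on its underside. Push each one over, away from the robot, so that it lies on its back and its underside shows; when both lie so, push the stamped one along the table, still on its back, until its far end is against the dispatch rail, and leave the other lying well short of the rail. Do all of it by pushing: never lift or carry a cassette, and leave the other things on the table undisturbed.

Things in the scene. Friction and masses are not known exactly. Their poses are not given: they have to be found in the camera images.
- cassette_stamped: The stamped one: closed grey plastic slide cassette, a box 40 deep (its x) x 52 wide (its y) x 86 tall (its z), 0.16 kg. Origin at the centre of its underside; z is up at the start, x points away from the robot within 0.12 rad. Its pale underside bears a dark ring, 30 mm across, with a 42 mm bar through it along its y, lines 5 mm thick; otherwise the two look alike, and either may be the left one.
- cassette_plain: The plain one, its pale underside blank; same size, mass and axes as the stamped one. Either, pushed away high on its front, pivots on its back bottom edge, overbalances at about 25 degrees and falls unharmed onto its back (rubber strips): then its x points down, its underside faces the robot, its origin is 20 mm above the table and it is 40 mm high.
- cassette_stamped_top (a point): Centre of the top face of the stamped cassette, 86 mm from its origin along its z; when it lies on its back this is the middle of its far end, 20 mm above the table. Axes as the cassette.
- cassette_plain_top (a point): The same point of the plain cassette.
- dispatch_rail: Dispatch rail: a fixed bare aluminium bar screwed to the table beyond the cassettes, 200 long (its y, parallel to the world y), 16 wide, 14 high (screw heads to 17). Origin at table height in the middle of its near face, the face towards the robot; x points away from the robot.
- stage_knob (a point): Left tip of the left side knob (11 thick) of the fixed exposure stage, right of the cassettes: nothing to do here, keep arm and gripper clear. The stage, 250 high, begins 40 mm nearer the robot than this point and runs from 75 mm right of it to 280 mm right, its right knob to 360 mm; microscopes, up to 570 high, stand over it from 160 mm further away.
- eyepiece: Bystander: black microscope eyepiece, 34 across, 40 high, standing loose to the right of the cassettes, near the table's front edge. Origin under its centre.
- loupe: Bystander: black loupe, 36 across, 30 high, standing loose near the front edge, right of the eyepiece. Origin under its centre.
- weight_ring: Bystander: steel ring, 42 across, 14 high, lying loose beside the right end of the rail. Origin under its centre.

How it is judged (in metres and radians):
On the way, in this order (a step that is already met when the one before it is completed fails the run):
1. one cassette lies on its back (((angle between cassette_stamped's own x axis and vertical above 2.95 rad and angular speed of cassette_stamped below 0.3 rad/s and linear speed of cassette_stamped below 0.2 m/s) or (angle between cassette_plain's own x axis and vertical above 2.95 rad and angular speed of cassette_plain below 0.3 rad/s and linear speed of cassette_plain below 0.2 m/s))), for 0.1 s.
2. both cassettes lie on their backs, short of the rail (angle between each of cassette_stamped, cassette_plain's own x axis and vertical above 2.95 rad and angular speed of each of cassette_stamped, cassette_plain below 0.3 rad/s and linear speed of each of cassette_stamped, cassette_plain below 0.2 m/s and x of each of cassette_stamped_top, cassette_plain_top in the frame of dispatch_rail below -0.02 m), for 0.1 s.
3. the stamped cassette, on its back, has its far end against the rail (angle between cassette_stamped's own x axis and vertical above 2.95 rad and angular speed of cassette_stamped below 0.3 rad/s and linear speed of cassette_stamped below 0.2 m/s and x of cassette_stamped_top in the frame of dispatch_rail between -0.008 and 0.004 m and y of cassette_stamped_top in the frame of dispatch_rail between -0.1 and 0.1 m), for 0.2 s.
At the end, for the whole second after the job is handed in: Both cassettes lie at rest on their backs (within 11 degrees); the middle of the stamped one's far end is within 8 mm of the rail's near face and within the rail's length; the plain one's far end is more than 20 mm short of the rail (linear speed of each of cassette_stamped, cassette_plain below 0.02 m/s and angle between each of cassette_stamped, cassette_plain's own x axis and vertical above 2.95 rad and x of cassette_stamped_top in the frame of dispatch_rail between -0.008 and 0.004 m and y of cassette_stamped_top in the frame of dispatch_rail between -0.1 and 0.1 m and x of cassette_plain_top in the frame of dispatch_rail below -0.02 m); the robot touches nothing.
It fails at once if a cassette is lifted: its origin more than 35 mm above the table (height (world z) of any of cassette_stamped, cassette_plain above 0.035 m).
It fails at once if the plain cassette is pushed to the rail (within 8 mm) (x of cassette_plain_top in the frame of dispatch_rail above -0.008 m).
It fails at once if a bystander is moved more than 20 mm or tipped (distance of any of eyepiece, loupe, weight_ring from where it was at the start of the episode above 0.02 m or angle between any of eyepiece, loupe, weight_ring's own z axis and vertical above 0.3 rad).
It also fails if it takes over 61 s, if anything falls off the work surface, if the arm or the gripper's body presses on something with over 40 N, if the wrist force passes 120 N, or if a joint passes its speed limit or range.

## Robot

A 6-joint arm with a two-finger parallel gripper is mounted at the origin on a cart in front of the work surface, level with it; the furniture and walls round the work are solid. World frame = base frame: x ahead of the robot, y to its left, z up, the work surface at z = 0. Lengths are in mm, angles in rad, forces in N, time in s.
With the tool pointing down it reaches from about 350 to 875 mm from the base axis. Payload 4.2 kg.
Tool frame: the origin (TCP) lies midway between the tips of the shut fingers; the grasp point (between the pads) lies 19 mm behind it (arm.tcp_to_grasp is the distance from the TCP to the grasp point, in mm); z points along the fingers, y is the line along which they close (so a half turn about z gives the same grasp; the last joint's range is limited). The gripper opens to 85 mm and grips with 20 to 120 N. Pads are 22 mm wide; open, the fingers measure 114 mm over their backs; the gripper's body (76 mm by 85 mm) begins 54 mm behind the grasp point. The pads swing forward as they close: fully open they stand 13 mm farther back than shut.
Start: joints at [-1.058, 0.385, 0.008, 0, -1.194, -0.259], TCP at [156.944, -604.953, 231.312] pointing down, gripper open.
Joint ranges: [-3.14, 3.14], [-1.21, 2.06], [-1.07, 1.41], [-3.16, 2.05], [-2.99, -0.16], [-3.1, 3.1]. Speed limits (rad/s): [2.79, 2.79, 3.14, 3.14, 3.14, 3.14].

## Interface

Orientations are given as a unit quaternion [x, y, z, w].
In Python, from bench import arm, imaging, job, models gives the robot as it stands.
- The arm moves only by the tool arm_command, never from a script. Its argument "rows" is a list of rows, each an object with "grip": the opening, from 0 (shut) to 1 (fully open); "linear": the shift along the tool's x, y, z in mm, a list of three; "rot": the turn, a rotation vector about the tool's x, y, z in rad, a list of three. In form: [{"grip": grip, "linear": [tx, ty, tz], "rot": [rx, ry, rz]}, ...]. A call has 1 to 10 rows; each row is the pose to reach, as a shift and turn from the pose commanded when the call began, along the tool's axes at that moment; what a row does not reach only later rows make up. A row lasts 1/8 s, in which the tool goes at most 62.5 mm and 10.7 degrees, less where a joint would pass 70% of its speed; a pose out of reach is approached as far as the arm can. A call with a gripper value outside its range is refused whole. The fingers move at their own pace and stop on an object; the grip force is fixed at half the most. Time passes only in rows, so rows that repeat a pose let the fingers close. It gives the time, the measured TCP pose, the force, the opening and the grip force at its end, in the units of the state.
- arm.read_state(): the state, without advancing time (a new reading comes with each control period).
- imaging.get_image(name): name is "scene" or "top" or "wrist"; returns a dict with "frame" (384x512x3 uint8, red, green, blue), "fx", "fy", "cx", "cy" (pixels), "k1" (the pictures are not rectified: a ray, as slopes to the right and down, at radius r is drawn at 1 + k1 r^2 times it, then the intrinsics apply), "extrinsics" (4x4, takes a point from world to camera coordinates); the wrist camera has in their place "T_tool_cam" (4x4, takes a point from camera to tool coordinates, whose origin is the TCP and whose axes are the flange's). Camera axes: x right, y down, z forward; pixel columns grow to the right and rows downward; lengths in mm; the calibration is good to about 2 mm. A picture is of the moment at which its call begins: read the wrist's pose just before it. There is no depth.
- job.job_done(): hands the job in; it is judged then, once.
Trained networks look in a picture, given as the dict that the camera call returned (one of the last four; its "shot" number tells which), for a name from the list of things; names that differ only in an ending like _2 or _b are one class to them, and where a whole thing is asked for, a point or a joint stands for the part that bears it (a point fixed in the world has none). Each returns a list of dicts, best first, with "score" (0 to 1); they miss things now and then, are a little off and sometimes report something else, mostly with a low value. They report only what shows in the picture. A call takes as long as a camera call.
- models.spot_in(picture, query): "rect" ([left, top, right, bottom] in pixels, round what is visible of it).
- models.tip_of(picture, query): "pixel" ([column, row] in pixels: a listed point, or the origin of a listed thing).
The state is a dict: "clock": time; "joints": joint angles; "joint_vel": joint speeds; "joint_efforts": joint torques, N m; "position": TCP position; "ee_rot": TCP orientation; "contact_force": force on the tool from outside, world axes, zero at the start; "wrist_torque": the same for the moment, N m; "gripper_width": finger opening in mm; "grasp_force": force on a finger pad.
Only numpy, scipy, OpenCV 4.12 (cv2) and the standard library are available. Lean on these libraries where they do the work, as an engineer would, in place of code of your own. Each camera call takes 0.05 s, during which the arm holds its last target. There are 200 camera calls.

## Working session

There is one attempt and no reset: what is moved stays moved. The work goes in short steps, Python scripts to look and compute and a tool call to move; the robot and the scene stay as the last step left them, time stands still between calls to the robot, and variables do not carry over. Pictures are saved under pics/ and viewed, at most 10 in all, crops included, and the job is handed in when it is done.

Besides the shell and the picture viewer there is one more tool, called as a command line: name --argument value ..., lists and objects as JSON in quotes. arm_command: Moves the arm, as the interface text tells. Its arguments: {"type":"object","properties":{"rows":{"type":"array"}},"required":["rows"]}

```bash
mkdir -p pics
cat > h.py <<'E'
import numpy as np, cv2
from bench import arm, imaging, job, models
from scipy.spatial.transform import Rotation as R
def ray(im,px,T=None):
    K=np.array([[im['fx'],0,im['cx']],[0,im['fy'],im['cy']],[0,0,1.]])
    d=np.array([(px[0]-im['cx'])/im['fx'],(px[1]-im['cy'])/im['fy']])
    u=d.copy()
    for _ in range(20): u=d/(1+im['k1']*(u@u))
    v=np.array([u[0],u[1],1])
    E=np.array(im['extrinsics']) if T is None else np.linalg.inv(T)
    return -E[:3,:3].T@E[:3,3], E[:3,:3].T@v
def at(im,px,z,T=None):
    o,v=ray(im,px,T); return np.round(o+v*(z-o[2])/v[2],1)
def save(im,n): cv2.imwrite('pics/'+n,im['frame'][:,:,::-1])
E
python3 - <<'E'
from h import *
s=arm.read_state(); print(s)
for n in('scene','top'):
    im=imaging.get_image(n); save(im,n+'0.png')
    for q in['cassette_stamped','cassette_plain','dispatch_rail','eyepiece','loupe','weight_ring']:
        print(n,q,[(np.round(r['rect']),round(r['score'],2)) for r in models.spot_in(im,q)[:3]])
        print('   tip',[(np.round(r['pixel'],1),round(r['score'],2),at(im,r['pixel'],0)) for r in models.tip_of(im,q)[:3]])
    for q,z in[('cassette_stamped_top',86),('stage_knob',100)]:
        print('   tip',q,[(np.round(r['pixel'],1),round(r['score'],2),at(im,r['pixel'],z)) for r in models.tip_of(im,q)[:3]])
E
```

```text
{'clock': 0.0, 'joints': array([-1.05838061e+00,  3.85570090e-01,  6.61191673e-03, -4.91174531e-04,
       -1.19397370e+00, -2.58593043e-01]), 'joint_vel': array([ 0.0014227 ,  0.0005348 , -0.00254607,  0.00016502, -0.00029385,
        0.0007187 ]), 'joint_efforts': array([ 1.18584667e-03, -3.92287517e+01,  1.88409913e+01,  4.18645084e+00,
       -4.64533368e-03, -9.16405085e-07]), 'position': array([ 156.80798606, -604.4087249 ,  230.20911785]), 'ee_rot': array([-1.26480970e-01,  9.91968433e-01,  1.07523836e-03, -1.90002817e-04]), 'contact_force': array([ 0.44062314,  0.17458456, -0.33420525]), 'wrist_torque': array([ 0.00718158, -0.02364998,  0.04259618]), 'grasp_force': 0.0, 'gripper_width': 85.35843715046632}
scene cassette_stamped [(array([185., 247., 223., 296.]), 0.92)]
   tip [(array([208. , 282.7]), 0.86, array([487.9, 291. ,   0. ])), (array([370.8, 247.1]), 0.66, array([401.6, -47.5,   0. ]))]
scene cassette_plain [(array([241., 228., 279., 280.]), 0.67), (array([241., 174., 256., 191.]), 0.31)]
   tip [(array([261. , 268.6]), 0.8, array([466.9, 183. ,   0. ])), (array([28
[... 1091 characters left out ...]
133.7]), 0.36, array([714.4, 241.9,   0. ]))]
top dispatch_rail [(array([161., 122., 239., 133.]), 0.68)]
   tip [(array([197. , 128.7]), 0.81, array([727.5, 246.5,   0. ]))]
top eyepiece []
   tip [(array([282.3, 250.4]), 0.67, array([416.8,  43.2,   0. ]))]
top loupe [(array([318., 246., 330., 268.]), 0.57), (array([210., 220., 234., 243.]), 0.57)]
   tip [(array([324.7, 256.1]), 0.55, array([400.1, -59. ,   0. ]))]
top weight_ring [(array([256., 124., 270., 145.]), 0.55), (array([159., 121., 236., 135.]), 0.32)]
   tip []
   tip cassette_stamped_top [(array([175.1, 223.7]), 0.82, array([483.5, 289.3,  86. ]))]
   tip stage_knob [(array([256.6, 210.1]), 0.85, array([507.6, 103.2, 100. ]))]
```

View pics/scene0.png

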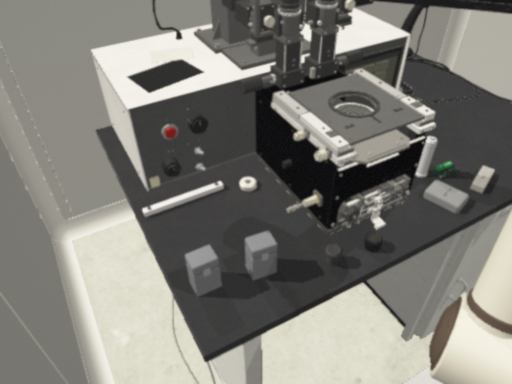

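View pics/top0.png

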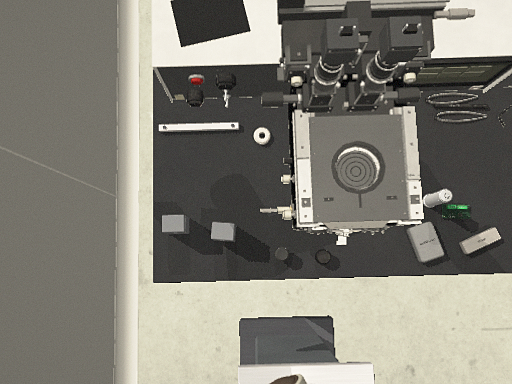

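The scene view shows the left cassette at (203,270), the right one at (261,255), the rail at (184,198), the knob tip at about (289,210) and the ring at (248,184). In the top view they are at (175,223), (223,231), (199,127), (262,211) and (262,135). The bystanders stand at the front edge.

Next I triangulate the knob and refine the top corners.

Run:
```python
from h import *
a=imaging.get_image('scene');b=imaging.get_image('top')
def tri(pa,pb):
    o1,v1=ray(a,pa);o2,v2=ray(b,pb)
    t=np.linalg.lstsq(np.c_[v1,-v2],o2-o1,rcond=None)[0]
    p,q=o1+v1*t[0],o2+v2*t[1];return np.round((p+q)/2),np.linalg.norm(p-q).round(1)
print('knob',tri((288,210),(261,211)),tri((283.2,211.9),(256.6,210.1)))
print('stage corner',tri((331,165),(294,228)))
for px in [(159,130),(240,129),(159,125),(239,123)]: print('rail',at(b,px,14))
print('ring',at(b,(262,135),7))
f=b['frame'][205:250,150:250][:,:,::-1]
g=a['frame'][220:305,170:300][:,:,::-1]
cv2.imwrite('pics/c.png',np.hstack([cv2.resize(f,(400,180),interpolation=2)[:180], cv2.resize(g,(275,180),interpolation=2)]))
cv2.imwrite('pics/c.png',cv2.resize(f,(800,360),interpolation=2))
```

```text
knob (array([508.,  95.,  88.]), np.float64(4.2)) (array([510., 105.,  86.]), np.float64(4.0))
stage corner (array([462.,  34., 211.]), np.float64(10.6))
rail [723.2 339.5  14. ]
rail [719.6 137.8  14. ]
rail [736.  339.4  14. ]
rail [735.  139.9  14. ]
ring [704.4  83.3   7. ]
```

View pics/c.png

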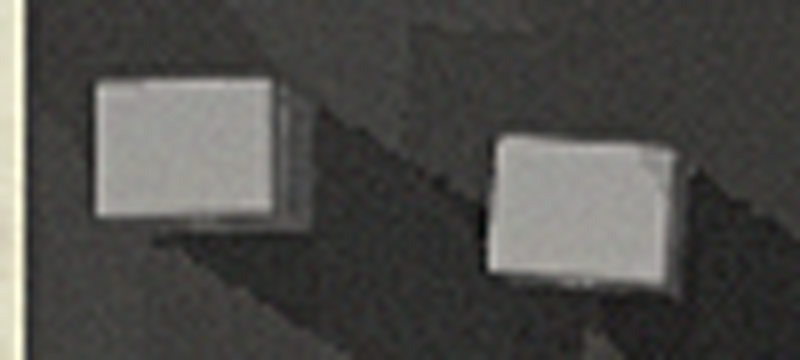

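arm_command --rows '[{"grip":0.25,"linear":[-149,244,-20],"rot":[0,0,0.1]},{"grip":0.25,"linear":[-149,244,-20],"rot":[0,0,0.1]},{"grip":0.25,"linear":[-149,244,-20],"rot":[0,0,0.1]},{"grip":0.25,"linear":[-149,244,-20],"rot":[0,0,0.1]},{"grip":0.25,"linear":[-149,244,-20],"rot":[0,0,0.1]},{"grip":0.25,"linear":[-353,533,-20],"rot":[0,0,0.254]},{"grip":0.25,"linear":[-353,533,-20],"rot":[0,0,0.254]},{"grip":0.25,"linear":[-353,533,-20],"rot":[0,0,0.254]},{"grip":0.25,"linear":[-353,533,-20],"rot":[0,0,0.254]},{"grip":0.25,"linear":[-353,533,-20],"rot":[0,0,0.254]}]'

```text
clock: 2.85
position: [347.3, -46.0, 252.1]
ee_rot: [-0.0, 1.0, 0.0, 0.001]
contact_force: [0.6, -0.9, -1.2]
gripper_width: 21.7
grasp_force: 0.0
```

Run:
```python
from h import *
b=imaging.get_image('top')
for px in [(173,223.5),(222.6,231.4)]: print(at(b,px,86))
for px in [(498,136),(672,150),(665,285),(488,272)]: print(at(b,(px[0]/8+150,px[1]/8+205),86))
s=arm.read_state();print(s['clock'],s['position'],s['ee_rot'],s['joints'],R.from_quat(s['ee_rot']).as_matrix().round(3),s['gripper_width'])
```

```text
[484.1 294.1  86. ]
[462.8 181.7  86. ]
[484.8 204.8  86. ]
[479.3 155.4  86. ]
[441.2 158.4  86. ]
[446.4 208.3  86. ]
2.9 [350.28736028 -40.54010372 252.30075171] [-0.00430391  0.99998688  0.0011208   0.00254153] [ 3.54758106e-01 -1.29481756e-01 -5.46171041e-01 -3.94893906e-04
 -1.14856337e+00 -1.91678573e+00] [[-1.    -0.009  0.005]
 [-0.009  1.     0.002]
 [-0.005  0.002 -1.   ]] 21.326745712953386
```

arm_command --rows '[{"grip":0.25,"linear":[-40,188,0],"rot":[0,0,0.11]},{"grip":0.25,"linear":[-40,188,0],"rot":[0,0,0.11]},{"grip":0.25,"linear":[-40,188,0],"rot":[0,0,0.11]},{"grip":0.25,"linear":[-40,188,0],"rot":[0,0,0.11]},{"grip":0.25,"linear":[-40,188,100],"rot":[0,0,0.11]},{"grip":0.25,"linear":[-40,188,194],"rot":[0,0,0.11]},{"grip":0.25,"linear":[-40,188,194],"rot":[0,0,0.11]},{"grip":0.25,"linear":[-40,188,194],"rot":[0,0,0.11]},{"grip":0.25,"linear":[-40,188,194],"rot":[0,0,0.11]}]'

```text
clock: 4.03
position: [388.0, 140.3, 58.5]
ee_rot: [0.055, 0.998, 0.0, 0.001]
contact_force: [-0.7, 0.6, -0.0]
gripper_width: 21.4
grasp_force: 0.0
```

Run:
```python
from h import *
b=imaging.get_image('scene');save(b,'s1.png')
f=b['frame'][180:310,150:330][:,:,::-1]
cv2.imwrite('pics/s1.png',cv2.resize(f,(720,520),interpolation=2))
s=arm.read_state();print(s['clock'],s['position'],s['joints'],R.from_quat(s['ee_rot']).as_matrix().round(3))
```

```text
4.075 [388.57262041 140.90043239  59.34889621] [ 7.45225139e-01  2.57967941e-01 -7.20078257e-01  9.25511614e-04
 -5.88546002e-01 -2.42670723e+00] [[-0.994  0.11   0.003]
 [ 0.11   0.994  0.002]
 [-0.003  0.003 -1.   ]]
```

View pics/s1.png

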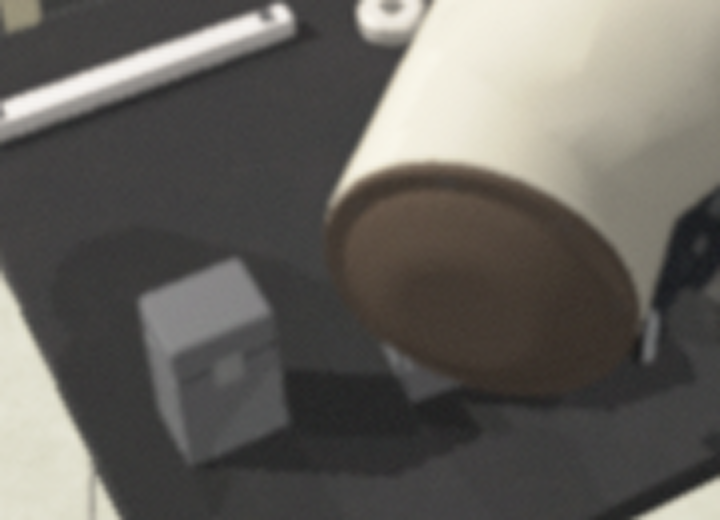

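The left cassette stands at crop (215,360), and the arm hides the right one at the fingers.

arm_command --rows '[{"grip":0.25,"linear":[-16,49,0],"rot":[0,0,0]},{"grip":0.25,"linear":[-16,49,0],"rot":[0,0,0]},{"grip":0.25,"linear":[-28,49,0],"rot":[0,0,0]},{"grip":0.25,"linear":[-36,49,0],"rot":[0,0,0]},{"grip":0.25,"linear":[-44,49,0],"rot":[0,0,0]},{"grip":0.25,"linear":[-52,49,0],"rot":[0,0,0]},{"grip":0.25,"linear":[-60,49,0],"rot":[0,0,0]},{"grip":0.25,"linear":[-68,49,0],"rot":[0,0,0]},{"grip":0.25,"linear":[-76,49,0],"rot":[0,0,0]},{"grip":0.25,"linear":[-84,49,0],"rot":[0,0,0]}]'

```text
clock: 5.32
position: [476.4, 179.4, 57.2]
ee_rot: [0.055, 0.998, -0.0, -0.0]
contact_force: [-0.1, -0.2, -0.7]
gripper_width: 21.3
grasp_force: 0.0
```

Run:
```python
from h import *
b=imaging.get_image('scene')
c=imaging.get_image('top')
f=b['frame'][180:310,150:330][:,:,::-1]
g=c['frame'][115:265,150:290][:,:,::-1]
cv2.imwrite('pics/s2.png',np.hstack([cv2.resize(f,(400,400),interpolation=2),cv2.resize(g,(400,400),interpolation=2)]))
s=arm.read_state();print(s['clock'],s['position'],s['contact_force'])
```

```text
5.425 [476.8106823  179.53701106  57.26869077] [-0.1698252   0.40947349 -0.29491656]
```

View pics/s2.png

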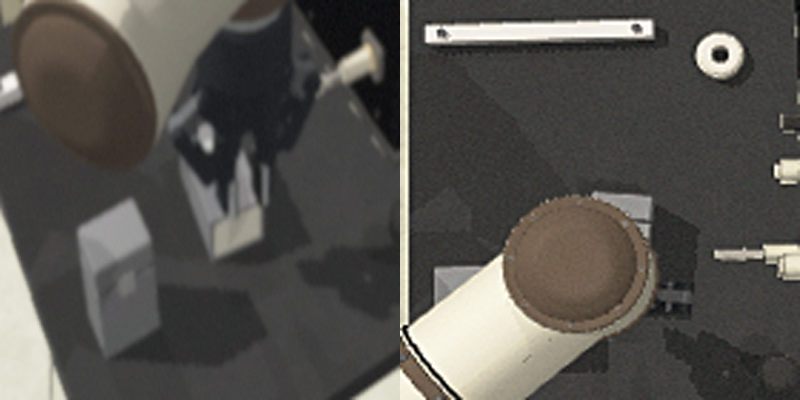

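The right cassette lies on its back with its underside blank, at left panel (235,230), so the left one is the stamped one.

Run:
```python
from h import *
b=imaging.get_image('top'); a=imaging.get_image('scene')
for z in(-900,-750,0,400): print(z,at(b,(118,220),z),at(b,(138,220),z),at(a,(65,240),z),at(a,(140,300),z))
s=arm.read_state();print(s['joints'])
for q in['cassette_stamped','cassette_stamped_top']:
  for im in(a,b): print([(np.round(r['pixel']),r['score'],at(im,r['pixel'],86 if 'top' in q else 0)) for r in models.tip_of(im,q)[:2]])
```

```text
-900 [ 577.   699.6 -900. ] [ 574.3  613.1 -900. ] [1716.7  627.6 -900. ] [1183.4  399.1 -900. ]
-750 [ 564.7  656.9 -750. ] [ 562.2  576.7 -750. ] [1554.7  609.6 -750. ] [1071.9  402.8 -750. ]
0 [503.1 443.5   0. ] [501.5 394.5   0. ] [744.5 519.7   0. ] [514.7 421.3   0. ]
400 [470.2 329.6 400. ] [469.2 297.3 400. ] [312.4 471.8 400. ] [217.6 431.1 400. ]
[ 6.80006372e-01  3.93988722e-01 -4.94265653e-01 -1.68386320e-04
 -6.82907481e-01 -2.36122104e+00]
[(array([208., 285.]), 0.77, array([482.9, 293.3,   0. ]))]
[(array([183., 224.]), 0.62, array([488.8, 283.7,   0. ]))]
[(array([201., 256.]), 0.62, array([487.8, 295.7,  86. ]))]
[]
```

arm_command --rows '[{"grip":0.25,"linear":[61,0,0],"rot":[0,0,0]},{"grip":0.25,"linear":[61,0,0],"rot":[0,0,0]},{"grip":0.25,"linear":[61,107,0],"rot":[0,0,-0.11]},{"grip":0.25,"linear":[61,107,0],"rot":[0,0,-0.11]},{"grip":0.25,"linear":[61,107,0],"rot":[0,0,-0.11]},{"grip":0.25,"linear":[61,107,0],"rot":[0,0,-0.11]}]'

```text
clock: 6.48
position: [426.7, 292.1, 57.0]
ee_rot: [0.0, 1.0, -0.0, -0.0]
contact_force: [0.2, -0.1, -0.4]
gripper_width: 21.4
grasp_force: 0.0
```

Run:
```python
from h import *
s=arm.read_state();print(s['clock'],s['position'],s['joints'],R.from_quat(s['ee_rot']).as_matrix().round(3))
```

```text
6.475 [426.68266367 292.07079931  57.04908614] [ 9.14317760e-01  4.05894590e-01 -4.73065389e-01 -3.40616489e-04
 -6.92882508e-01 -2.48508087e+00] [[-1.     0.    -0.001]
 [ 0.     1.    -0.001]
 [ 0.001 -0.001 -1.   ]]
```

arm_command --rows '[{"grip":0.25,"linear":[-16,1,0],"rot":[0,0,0]},{"grip":0.25,"linear":[-24,1,0],"rot":[0,0,0]},{"grip":0.25,"linear":[-32,1,0],"rot":[0,0,0]},{"grip":0.25,"linear":[-40,1,0],"rot":[0,0,0]},{"grip":0.25,"linear":[-48,1,0],"rot":[0,0,0]},{"grip":0.25,"linear":[-56,1,0],"rot":[0,0,0]},{"grip":0.25,"linear":[-64,1,0],"rot":[0,0,0]},{"grip":0.25,"linear":[-72,1,0],"rot":[0,0,0]},{"grip":0.25,"linear":[-72,1,0],"rot":[0,0,0]}]'

```text
clock: 7.6
position: [499.6, 293.5, 57.2]
ee_rot: [0.0, 1.0, 0.0, 0.0]
contact_force: [-0.2, 0.2, -0.3]
gripper_width: 21.2
grasp_force: 0.0
```

arm_command --rows '[{"grip":0.25,"linear":[70,0,0],"rot":[0,0,0]},{"grip":0.25,"linear":[70,0,0],"rot":[0,0,0]},{"grip":0.25,"linear":[70,0,0],"rot":[0,0,0]},{"grip":0.25,"linear":[70,0,0],"rot":[0,0,0]}]'

```text
clock: 8.1
position: [430.0, 294.2, 57.7]
ee_rot: [0.0, 1.0, 0.001, 0.001]
contact_force: [0.4, -0.3, 1.7]
gripper_width: 21.3
grasp_force: 0.0
```

Run:
```python
from h import *
b=imaging.get_image('scene')
c=imaging.get_image('top')
f=b['frame'][180:310,150:330][:,:,::-1]
g=c['frame'][115:265,150:290][:,:,::-1]
cv2.imwrite('pics/s3.png',np.hstack([cv2.resize(f,(400,400),interpolation=2),cv2.resize(g,(400,400),interpolation=2)]))
s=arm.read_state();print(s['clock'],s['position'],s['contact_force'])
```

```text
8.2 [429.9658709 293.8423315  57.3876286] [-0.09495202  0.16509252 -0.15642214]
```

View pics/s3.png

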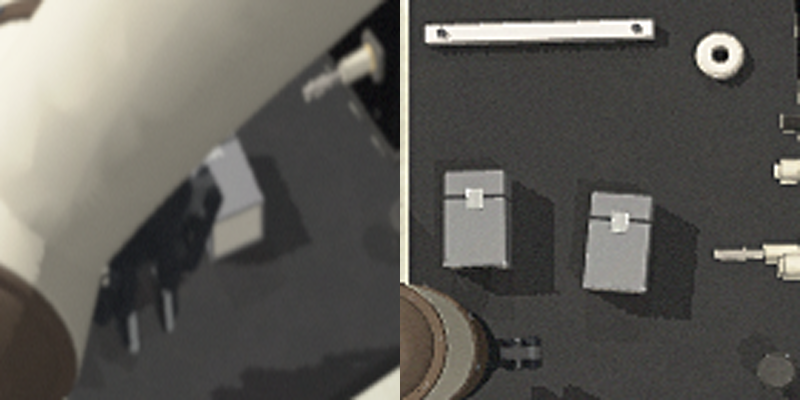

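Both lie on their backs: the left at right panel (476,218) with yaw near 0, the right at (618,242). Before pushing I confirm the stamp with the wrist camera.

Run:
```python
from h import *
c=imaging.get_image('top')
P=lambda x,y:(150+(x-400)*.35,115+y*.375)
for p in[(443,268),(509,268),(445,171),(505,171)]: print(at(c,P(*p),40))
for p in[(425,43),(654,38)]: print('rail',at(c,P(*p),14))
save(imaging.get_image('wrist'),'w.png')
```

```text
[507.  320.7  40. ]
[505.3 265.8  40. ]
[594.5 318.6  40. ]
[593.  268.2  40. ]
rail [720.3 340.1  14. ]
rail [719.  140.5  14. ]
```

View pics/w.png

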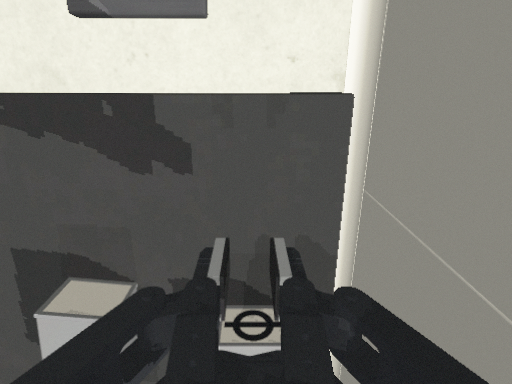

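The wrist view shows the ring with its bar at (252,325), centred between the fingers, so the left one is confirmed as stamped.

arm_command --rows '[{"grip":0.25,"linear":[0,0,42],"rot":[0,0,0]},{"grip":0.25,"linear":[-30,0,42],"rot":[0,0,0]},{"grip":0.25,"linear":[-52,0,42],"rot":[0,0,0]},{"grip":0.25,"linear":[-64,0,42],"rot":[0,0,0]},{"grip":0.25,"linear":[-80,0,42],"rot":[0,0,0]},{"grip":0.25,"linear":[-100,0,42],"rot":[0,0,0]},{"grip":0.25,"linear":[-120,0,42],"rot":[0,0,0]},{"grip":0.25,"linear":[-140,0,42],"rot":[0,0,0]},{"grip":0.25,"linear":[-158,0,42],"rot":[0,0,0]},{"grip":0.25,"linear":[-172,0,42],"rot":[0,0,0]}]'

```text
clock: 9.55
position: [601.5, 293.3, 15.2]
ee_rot: [0.0, 1.0, -0.0, -0.0]
contact_force: [-1.4, -0.5, -0.2]
gripper_width: 21.5
grasp_force: 0.5
```

Run:
```python
from h import *
c=imaging.get_image('top')
g=c['frame'][115:265,150:290][:,:,::-1]
cv2.imwrite('pics/s4.png',cv2.resize(g,(560,600),interpolation=2))
s=arm.read_state();print(s['clock'],s['position'],s['contact_force'])
```

```text
9.6 [603.37371133 293.50470571  15.37042281] [2.6286429  0.99902876 0.00974149]
```

View pics/s4.png

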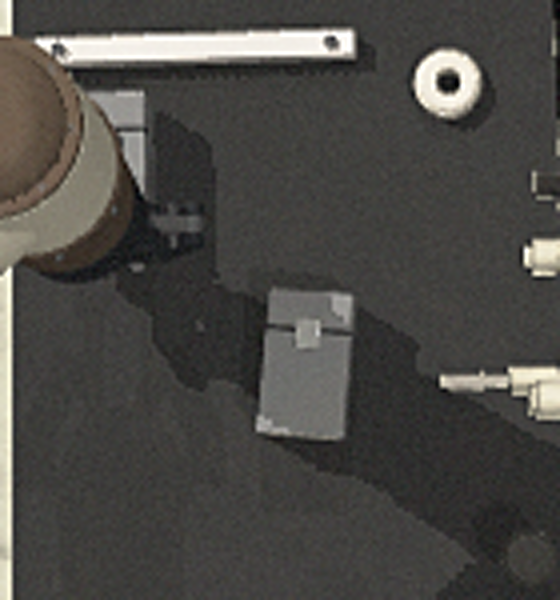

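The stamped cassette moved straight; its far edge is at crop row 92, against the rail's near face at about row 68, so roughly 20 mm remain.

arm_command --rows '[{"grip":0.25,"linear":[-4,0,0],"rot":[0,0,0]},{"grip":0.25,"linear":[-8,0,0],"rot":[0,0,0]},{"grip":0.25,"linear":[-12,0,0],"rot":[0,0,0]},{"grip":0.25,"linear":[-15,0,0],"rot":[0,0,0]},{"grip":0.25,"linear":[-15,0,0],"rot":[0,0,0]}]'

```text
clock: 10.22
position: [616.4, 293.6, 15.4]
ee_rot: [0.0, 1.0, 0.0, 0.0]
contact_force: [-0.1, -0.0, -0.0]
gripper_width: 21.2
grasp_force: 0.0
```

arm_command --rows '[{"grip":0.25,"linear":[-1,0,0],"rot":[0,0,0]},{"grip":0.25,"linear":[-2,0,0],"rot":[0,0,0]},{"grip":0.25,"linear":[-2,0,0],"rot":[0,0,0]}]'

```text
clock: 10.6
position: [618.1, 293.5, 15.4]
ee_rot: [0.0, 1.0, 0.0, 0.0]
contact_force: [-0.9, -0.8, 1.0]
gripper_width: 21.1
grasp_force: 0.4
```

arm_command --rows '[{"grip":0.25,"linear":[-1,0,0],"rot":[0,0,0]},{"grip":0.25,"linear":[-2,0,0],"rot":[0,0,0]},{"grip":0.25,"linear":[-2,0,0],"rot":[0,0,0]}]'

```text
clock: 10.98
position: [620.2, 293.5, 15.4]
ee_rot: [0.0, 1.0, 0.0, 0.0]
contact_force: [-0.2, 0.3, 1.0]
gripper_width: 21.6
grasp_force: 0.3
```

arm_command --rows '[{"grip":0.25,"linear":[-1,0,0],"rot":[0,0,0]},{"grip":0.25,"linear":[-2,0,0],"rot":[0,0,0]},{"grip":0.25,"linear":[-3,0,0],"rot":[0,0,0]}]'

```text
clock: 11.35
position: [623.1, 293.4, 15.3]
ee_rot: [0.0, 1.0, -0.0, -0.0]
contact_force: [-1.1, -0.2, 0.2]
gripper_width: 21.6
grasp_force: 0.6
```

arm_command --rows '[{"grip":0.25,"linear":[-1,0,0],"rot":[0,0,0]},{"grip":0.25,"linear":[-2,0,0],"rot":[0,0,0]},{"grip":0.25,"linear":[-2,0,0],"rot":[0,0,0]}]'

```text
clock: 11.72
position: [625.2, 293.5, 15.3]
ee_rot: [0.0, 1.0, 0.0, 0.0]
contact_force: [-0.5, -0.1, 0.7]
gripper_width: 21.3
grasp_force: 0.2
```

Run:
```python
from h import *
c=imaging.get_image('top')
g=c['frame'][110:160,145:225][:,:,::-1]
cv2.imwrite('pics/s5.png',cv2.resize(g,(800,500),interpolation=2))
```

```text
(no output)
```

View pics/s5.png

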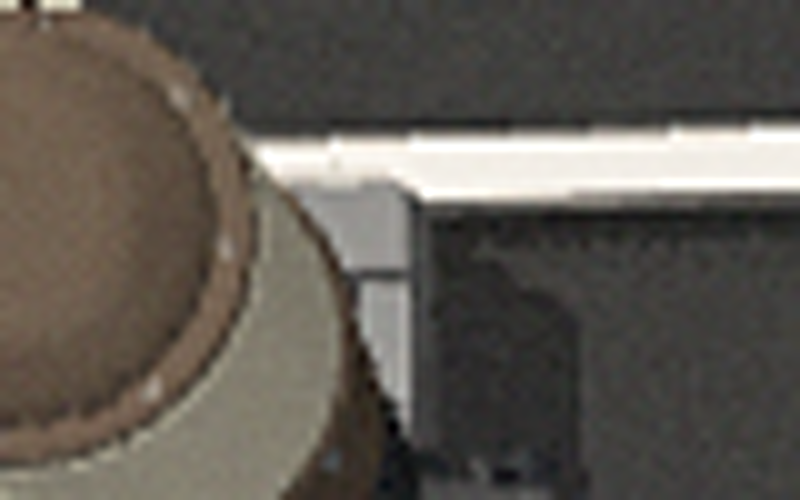

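The far edge (crop row 182) now overlaps the rail's near line (row 203) by parallax, so it is close; I continue until force shows contact.

arm_command --rows '[{"grip":0.25,"linear":[-1,0,0],"rot":[0,0,0]},{"grip":0.25,"linear":[-2,0,0],"rot":[0,0,0]},{"grip":0.25,"linear":[-2,0,0],"rot":[0,0,0]}]'

```text
clock: 12.15
position: [627.2, 293.5, 15.3]
ee_rot: [0.0, 1.0, 0.0, 0.0]
contact_force: [0.4, -0.2, -0.2]
gripper_width: 21.6
grasp_force: 0.2
```

Run:
```python
from h import *
c=imaging.get_image('top')
print(at(c,(182,128.2),40),at(c,(190,130.2),14),arm.read_state()['contact_force'])
```

```text
[718.9 278.3  40. ] [720.4 262.3  14. ] [-0.01830183  0.13036304  0.16260625]
```

arm_command --rows '[{"grip":0.25,"linear":[-1,0,0],"rot":[0,0,0]},{"grip":0.25,"linear":[-2,0,0],"rot":[0,0,0]},{"grip":0.25,"linear":[-2,0,0],"rot":[0,0,0]}]'

```text
clock: 12.58
position: [627.3, 293.4, 15.3]
ee_rot: [0.0, 1.0, -0.001, -0.002]
contact_force: [-6.3, 0.5, 3.7]
gripper_width: 21.5
grasp_force: 3.2
```

arm_command --rows '[{"grip":0.25,"linear":[-1,0,0],"rot":[0,0,0]},{"grip":0.25,"linear":[-1.5,0,0],"rot":[0,0,0]},{"grip":0.25,"linear":[-1.5,0,0],"rot":[0,0,0]}]'

```text
clock: 12.95
position: [627.3, 293.3, 15.3]
ee_rot: [0.0, 1.0, -0.001, -0.003]
contact_force: [-11.0, 2.2, 5.7]
gripper_width: 21.3
grasp_force: 5.2
```

The force rises while the position stays put, so the cassette is against the rail. I back off and check.

arm_command --rows '[{"grip":0.25,"linear":[5,0,0],"rot":[0,0,0]},{"grip":0.25,"linear":[30,0,0],"rot":[0,0,0]},{"grip":0.25,"linear":[80,0,0],"rot":[0,0,0]},{"grip":0.25,"linear":[130,0,-20],"rot":[0,0,0]},{"grip":0.25,"linear":[190,0,-60],"rot":[0,0,0]},{"grip":0.25,"linear":[210,0,-80],"rot":[0,0,0]},{"grip":0.25,"linear":[210,0,-80],"rot":[0,0,0]},{"grip":0.25,"linear":[210,0,-80],"rot":[0,0,0]}]'

```text
clock: 13.95
position: [421.2, 293.8, 95.3]
ee_rot: [0.0, 1.0, 0.0, 0.0]
contact_force: [-0.1, -0.3, -0.3]
gripper_width: 21.7
grasp_force: 0.0
```

Run:
```python
from h import *
c=imaging.get_image('top')
g=c['frame'][115:265,150:290][:,:,::-1]
cv2.imwrite('pics/s6.png',cv2.resize(g,(560,600),interpolation=2))
s=arm.read_state();print(s['clock'],s['position'],s['contact_force'])
```

```text
14.0 [421.20271924 293.50926643  94.69507121] [0.609817   0.67992948 0.73467237]
```

View pics/s6.png

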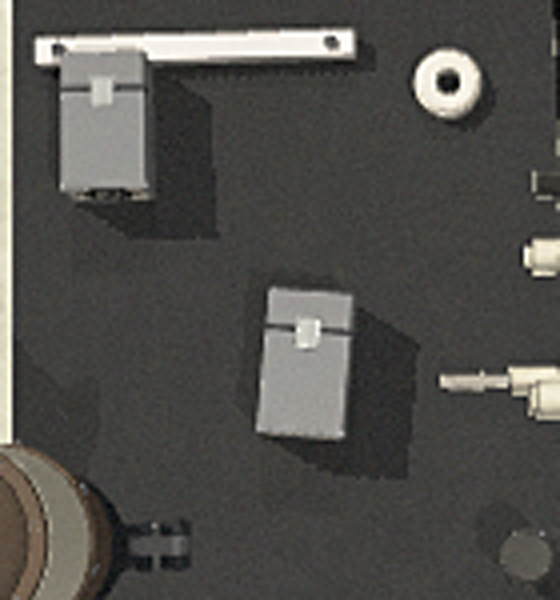

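The stamped cassette lies flush against the rail at (105,125), the plain one is well short of it at (305,360), and the arm is clear.

```bash
python3 -c "
from bench import job; print(job.job_done())"
```

```text
the job is handed in; nothing more can be done
None
```

The job is handed in: both cassettes lie on their backs, the stamped one is against the dispatch rail, the plain one is well short of it, and the arm is clear (the hand-in returned no verdict).

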